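# Roll the sample bottle up the loading ramp and start the reading

### The arm

A 6-joint arm with a two-finger parallel gripper is mounted at the origin on the work surface. World frame = base frame: x ahead of the robot, y to its left, z up, the work surface at z = 0. Lengths are in m, angles in rad, forces in N, time in s.
With the tool pointing down it reaches from about 0.375 to 0.9 m from the base axis. Payload 3.1 kg.
Tool frame: the origin (TCP) lies at the centre of the arm's flange, where the gripper is bolted on; the fingertips stand robot.tip_extent ahead of it and the grasp point (between the pads) lies 164 mm ahead of it (robot.tip_extent is the distance from the TCP to the fingertips, in m); z points along the fingers, y is the line along which they close (so a half turn about z gives the same grasp; the last joint's range is limited). The gripper opens to 87 mm and grips with 3 to 60 N. Pads are 19 mm wide; open, the fingers measure 117 mm over their backs; the gripper's body (75 mm by 190 mm) begins 51 mm behind the grasp point.
Start: joints at [-1.292, 0.527, 1.433, -0, 1.181, -0.178], TCP at [0.276, -0.561, 0.405] pointing down, gripper open.
Joint ranges: [-3.08, 3.08], [-0.75, 2.2], [0.22, 2.44], [-1.43, 4.57], [0, 2.65], [-2.85, 2.85]. Speed limits (rad/s): [2.79, 2.79, 3.14, 3.14, 3.14, 3.14].

### API

Orientations are given as a unit quaternion [x, y, z, w].
In Python, from rig import get_obs, camera, hand_in, cut_out, robot gives the robot as it stands.
- The arm moves only by the tool step_arm, never from a script. Its argument "rows" is a list of rows, each a list of 6 numbers: the shift along the world's x, y, z in m, then the turn, a rotation vector about the world's x, y, z in degrees. A call has 1 to 12 rows; each row shifts and turns the commanded pose from where the row before left it; what a row does not reach is not made up. A row lasts 1/8 s, in which the tool goes at most 62.5 mm and 10.7 degrees, less where a joint would pass 70% of its speed; a pose out of reach is approached as far as the arm can. A call is refused whole if a number of a shift passes 0.0625 or a number of a turn 10.7, either way. A call with a gripper value outside its range is refused whole. "jaw" is the finger opening in m, from 0 to 0.087, set as the call begins (left out, the last holds). The fingers move at their own pace and stop on an object; "squeeze" is the grip in N (left out, the last holds). Time passes only in rows, so rows that do not move let the fingers close. It gives the time, the measured TCP pose, the force, the opening and the grip force at its end, in the units of the state.
- get_obs(): the state, without advancing time (a new reading comes with each control period).
- camera(name): name is "scene" or "side" or "wrist"; returns a dict with "pixels" (400x640x3 uint8, blue, green, red), "depth" (400x640 float32, m along the optical axis (not along the pixel's ray), 0 where there is no reading), "fov_y" (degrees; the focal length in pixels is half the picture's height over the tangent of half this angle, whatever the lens; pixels are square), "cx", "cy" (the principal point, pixels), "extrinsics" (4x4, takes a point from camera to world coordinates); the wrist camera has in their place "mount" (4x4, takes a point from camera to tool coordinates, whose origin is the TCP and whose axes are the flange's). Camera axes: x right, y up, looking along -z (the intrinsics and any distortion apply to the point x, -y, -z); pixel columns grow to the right and rows downward; lengths in m; the calibration is good to about 2 mm. A picture is of the moment at which its call begins: read the wrist's pose just before it.
- hand_in(): hands the job in; it is judged then, once.
Trained networks look in the newest picture that a camera, given by its name, has taken for a name from the list of things; names that differ only in an ending like _2 or _b are one class to them, and where a whole thing is asked for, a point or a joint stands for the part that bears it (a point fixed in the world has none). Each returns a list of dicts, best first, with "confidence" (0 to 1); they miss things now and then, are a little off and sometimes report something else, mostly with a low value. They report only what shows in the picture. A call takes as long as a camera call. They do not tell look-alikes from the thing itself.
- cut_out(label, camera): "region" (400x640 bool, what is visible of it) and "extent" ([centre column, centre row, width, height] in pixels, round what is visible of it).
The state is a dict: "time": time; "q": joint angles; "joint_velocities": joint speeds; "joint_torque": joint torques, N m; "position": TCP position; "tool_rot": TCP orientation; "ft_force": force on the tool from outside, world axes, zero at the start; "moment": the same for the moment, N m; "grip_width": finger opening in m; "grip_force": force on a finger pad.
Only numpy, scipy, OpenCV 4.12 (cv2) and the standard library are available. Lean on these libraries where they do the work, as an engineer would, in place of code of your own. Each camera call takes 0.05 s, during which the arm holds its last target. There are 200 camera calls.

### The job

With the fingertips, push the white sample bottle lying at the foot of the loading ramp up the slope, over the crest and into the cradle against the black stop plate: do not lift it, fling it or let it roll back down the ramp. Once it lies at rest against the stop, press the white push button on the small control box beside the ramp fully down to start the reading. Leave the dial and the other things on the bench as they are.

Things in the scene. Friction and masses are not known exactly. Their poses are not given: they have to be found in the camera images.
- station: fixed aluminium loading ramp, grey side rails 10 mm above its deck, 170 mm clear between them (y -85 to 85, 186 over the outsides). Origin: on the bench, middle of the line where the slope begins; x points level up the ramp, y left, z up; it may stand turned. Level foot 10 mm high from x -27 mm to 0, with a lip 4 mm higher and 7 mm thick behind it
- deck: the sloping deck of the same ramp, 11 degrees. Origin: on its surface, middle of the line where the slope begins (10 mm above the station's origin); x points up along the slope (143 mm to the crest), z square to its surface
- crest (a point): middle of the crest line on the deck's surface: x 140, z 37.2 mm in the station's frame. Beyond it the cradle falls 8 degrees to the stop
- stop_foot (a point): where the deck of the cradle meets the face of the black stop plate, in the middle: x 205, z 28.1 mm in the station's frame. The plate's top is at z 76, it is 10 mm thick
- home (a point): where the bottle's centre is when it lies home against the stop: x 175, z 63 mm in the station's frame
- sample_bottle: rigid white cylinder, 60 mm diameter, 120 long, a grey cap 50 across and 10 long on each end, thin grey stripes; 170 to 340 g. Lies across the ramp and rolls: left alone on the slope it rolls back, past the crest it rolls to the stop. Origin: its centre; y is its axis, x and z turn as it rolls. Starts on the foot, centre 3 to 5 mm before the slope and 40 above the bench
- start_top (a point): centre of the top of the round white push button (28 mm across) on a small grey control box (80 x 70 x 45 mm); it stands at one side of the ramp and the dial's box at the other. The top is 63 mm above the bench and 6 mm above its black collar (44 mm across)
- start (a joint): travel of the push button: 0 up, 0.006 m fully down; springs back; fully down takes about 5 N
- dial (a joint): angle (rad) of the black speed dial on the other, equal grey box; 0 at the start; not to be turned
- start_box: the fixed grey box that carries the push button; origin on the bench under its centre, the button is centred on it
- speed_box: the fixed grey box that carries the dial (80 x 70 x 45 mm, 89 mm high with the dial); origin on the bench under its centre
- glass_jar: bystander: open glass jar, 68 mm across, 85 mm high; origin under its centre
- screw_cap: bystander: orange screw cap, 48 mm across, 16 mm high; origin under its centre
- pipette: bystander: pipette lying on the bench, about 245 mm long along its x, 40 mm wide, 24 mm high; origin near its middle, on the bench
- tube_rack: bystander: white tube rack, 100 x 55 x 50 mm, tube tops to 62 mm; origin under its centre
- petri_dishes: bystander: closed white dish, 92 mm across, 22 mm high; origin under its centre
- wash_bottle: bystander: upright white bottle, 60 mm across, 160 mm high; origin under its centre
- tip_box: bystander: small grey box, 60 x 45 x 35 mm; origin under its centre
Not all that is in view belongs to the job. What is shaped like the sample_bottle but turquoise or yellow is not meant.

How it is judged:
By the outcome, as a careful person would: the job done as asked, in the order asked, and still so for the second after the job is handed in, with the robot touching nothing.
It also fails if it takes over 51 s, if anything falls off the work surface, if the arm or the gripper's body presses on something with over 40 N, if the wrist force passes 120 N, or if a joint passes its speed limit or range.

## Working session

There is one attempt and no reset: what is moved stays moved. The work goes in short steps, Python scripts to look and compute and a tool call to move; the robot and the scene stay as the last step left them, time stands still between calls to the robot, and variables do not carry over. Pictures are saved under pics/ and viewed, at most 10 in all, crops included, and the job is handed in when it is done.

Besides the shell and the picture viewer there is one more tool, called after "Call:" as a command line: name --pt "numbers of a row" for each row, then --argument value for the rest. step_arm: Moves the arm, as the interface text tells. Its arguments: {"type":"object","properties":{"rows":{"type":"array"},"jaw":{"type":"number"},"squeeze":{"type":"number"}},"required":["rows"]}

```bash
ls; mkdir -p pics
cat > h.py <<'E'
import numpy as np, cv2
from rig import get_obs, camera, hand_in, cut_out, robot
from scipy.spatial.transform import Rotation as R
def cloud(c,T=None):
    d=c["depth"]; f=200/np.tan(np.radians(c["fov_y"])/2)
    v,u=np.mgrid[0:400,0:640]
    P=np.stack([(u-c["cx"])/f*d,-(v-c["cy"])/f*d,-d],-1)
    T=c["extrinsics"] if T is None else T
    W=P@T[:3,:3].T+T[:3,3]; W[d==0]=np.nan
    return W
E
python3 - <<'E'
from h import *
o=get_obs(); print(o, robot.tip_extent)
ims=[]
for n in ["scene","side"]:
    c=camera(n); print({k:v for k,v in c.items() if k not in("pixels","depth")})
    cv2.imwrite(f"pics/{n}0.png",c["pixels"])
    W=cloud(c); np.save(n+".npy",W)
    for l in ["sample_bottle","station","start_box","speed_box","start_top","dial","glass_jar","wash_bottle","tube_rack","pipette"]:
        for r in cut_out(l,n)[:3]:
            p=W[r["region"]]; 
            print(n,l,round(r["confidence"],2),np.round(r["extent"]),np.nanmedian(p,0).round(3),np.nanpercentile(p,2,axis=0).round(3),np.nanpercentile(p,98,axis=0).round(3))
E
```

```text
pics
{'time': 0.0, 'q': array([-1.29249578e+00,  5.28453391e-01,  1.43387980e+00, -1.23507655e-05,
        1.18138002e+00, -1.78518057e-01]), 'joint_velocities': array([ 0.00072267,  0.00251663, -0.0005833 ,  0.00191493,  0.00161912,
       -0.00134257]), 'joint_torque': array([-1.14366518e-03, -4.40051544e+01, -1.76591581e+01,  6.32037409e-02,
        5.82315505e-02, -1.59354522e-04]), 'position': array([ 0.27560575, -0.56057714,  0.40378622]), 'tool_rot': array([ 9.74026726e-01,  2.26430590e-01, -5.85801158e-05, -1.05867440e-03]), 'ft_force': array([0.02919308, 0.17408393, 0.48429193]), 'moment': array([-0.00306779, -0.05755834,  0.01962235]), 'grip_force': 0.0, 'grip_width': 0.08717243344744889} 0.1822
{'fov_y': 50.2949052500453, 'cx': 313.82997280008556, 'cy': 204.45226188741702, 'extrinsics': array([[ 0.82601456, -0.34036363,  0.44928003,  0.94880532],
       [ 0.56364171,  0.49479793, -0.661425  , -0.60039917],
       [ 0.00282218,  0.79957964,  0.60055344,  0.65142176],
       [ 0.        ,  0.        ,  0.        ,  1.        ]])}
scene sample_bottle 0.86 [264. 189.  38.  45.
[... 2535 characters left out ...]
  36.] [ 0.619 -0.026  0.045] [ 0.583 -0.073  0.006] [ 0.658 -0.012  0.09 ]
side glass_jar 0.91 [232. 306.  36.  49.] [0.651 0.338 0.057] [0.619 0.31  0.006] [0.679 0.372 0.087]
side wash_bottle 0.95 [335. 149.  26.  54.] [ 0.5   -0.151  0.082] [ 0.473 -0.175  0.008] [ 0.527 -0.141  0.161]
side tube_rack 0.9 [304. 356.  64.  47.] [0.505 0.417 0.051] [0.456 0.374 0.006] [0.552 0.442 0.064]
side pipette 0.57 [276. 166.  72.  10.] [ 0.652 -0.144  0.019] [ 0.576 -0.166  0.008] [ 0.767 -0.125  0.026]
side pipette 0.37 [282. 241. 124.  83.] [0.624 0.165 0.031] [0.464 0.039 0.003] [0.726 0.246 0.077]
side pipette 0.21 [318. 302.  42.  40.] [0.489 0.305 0.046] [0.451 0.256 0.006] [0.528 0.324 0.069]
```

Run:
```python
import cv2,numpy as np
a=cv2.imread("pics/scene0.png")[120:340,210:470]; b=cv2.imread("pics/side0.png")[130:390,190:490]
cv2.imwrite("pics/a.png",cv2.resize(a,None,fx=2.7,fy=2.7,interpolation=3)); cv2.imwrite("pics/b.png",cv2.resize(b,None,fx=2.3,fy=2.3,interpolation=3))
```

```text
(no output)
```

View pics/a.png

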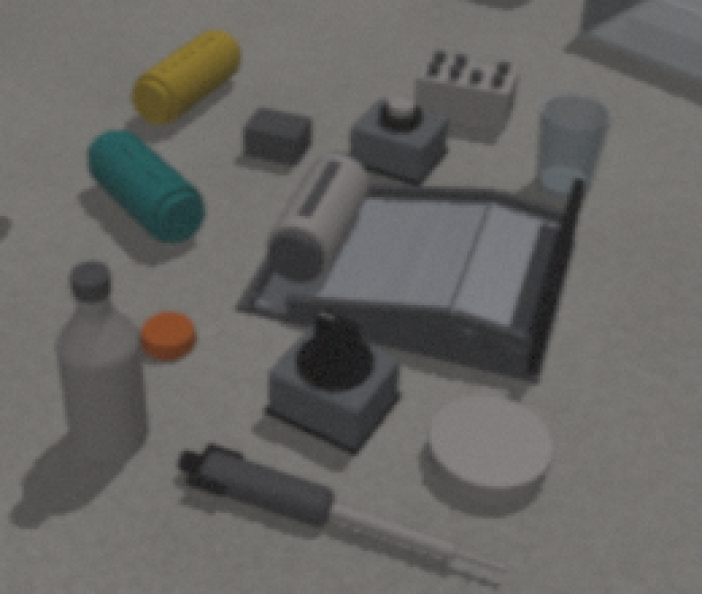

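View pics/b.png

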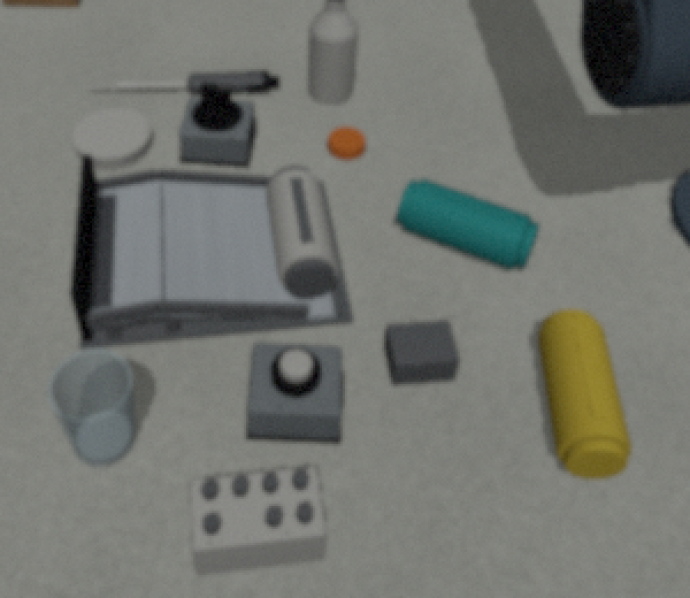

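```bash
cat > fit.py <<'E'
from h import *
from scipy.optimize import least_squares
from scipy.spatial import cKDTree
def g(a,b,n=0.002): return np.linspace(a,b,max(2,int(abs(b-a)/n)+1))
t=np.tan(np.radians(11))
def dz(x): return np.where(x<0,10,np.where(x<140,10+x*t,37.2-(x-140)*9.1/65))
S=[]
X,Y=np.meshgrid(np.arange(-27,205,2),np.arange(-85,86,2)); S.append(np.c_[X.ravel(),Y.ravel(),dz(X.ravel())])
for s in(-1,1):
    X,Y=np.meshgrid(np.arange(-34,206,2),np.arange(85,94,2)); S.append(np.c_[X.ravel(),s*Y.ravel(),dz(X.ravel())+10])
    X,Z=np.meshgrid(np.arange(-34,206,2),np.arange(2,48,2)); k=Z.ravel()<dz(X.ravel())+10
    S.append(np.c_[X.ravel(),0*X.ravel()+s*93,Z.ravel()][k])
Y,Z=np.meshgrid(np.arange(-93,94,2),np.arange(2,77,2)); Z=Z.ravel();Y=Y.ravel(); k=Z>28
S+=[np.c_[0*Y+205,Y,Z][k],np.c_[0*Y+215,Y,Z]]
X,Y=np.meshgrid(np.arange(205,216,2),np.arange(-93,94,2)); S.append(np.c_[X.ravel(),Y.ravel(),0*X.ravel()+76])
X,Y=np.meshgrid(np.arange(-34,-26,2),np.arange(-93,94,2)); S.append(np.c_[X.ravel(),Y.ravel(),0*X.ravel()+14])
M=np.vstack(S)/1000; tree=cKDTree(M)
def fit(W,p0,zoff=True):
    P=W.reshape(-1,3); P=P[np.isfinite(P).all(1)]
    p=np.array(p0,float)
    for thr in(.03,.015,.008):
        def loc(p): c,s=np.cos(p[2]),np.sin(p[2]); d=P-[p[0],p[1],p[3]]; return np.c_[c*d[:,0]+s*d[:,1],-s*d[:,0]+c*d[:,1],d[:,2]]
        L=loc(p); bott=(abs(L[:,0]+.004)<.045)&(abs(L[:,1])<.09)&(L[:,2]>.012)
        k=(L[:,0]>-.05)&(L[:,0]<.23)&(abs(L[:,1])<.105)&(L[:,2]>.006)&(L[:,2]<.085)&~bott; Q=P; P=P[k]
        r=least_squares(lambda p:np.minimum(tree.query(loc(p))[0],thr),p,diff_step=1e-3,loss="soft_l1",f_scale=.003)
        p=r.x; n=len(P); res=np.median(tree.query(loc(p))[0]); P=Q
    print("station",p.round(4),"deg",np.degrees(p[2]).round(2),"n",n,"med",res.round(4)); return p
def cyl(W,p0,z=.04):
    P=W.reshape(-1,3); P=P[np.isfinite(P).all(1)]; 
    p=np.array(p0,float)
    for thr in(.02,.01):
        def loc(p): c,s=np.cos(p[2]),np.sin(p[2]); d=P-[p[0],p[1],p[3]]; return np.c_[c*d[:,0]+s*d[:,1],-s*d[:,0]+c*d[:,1],d[:,2]]
        L=loc(p); r=np.hypot(L[:,0],L[:,2]); k=(r<.03+thr)&(abs(L[:,1])<.085)&(L[:,2]>-.01); Q=P;P=P[k]
        def f(p):
            L=loc(p); r=np.hypot(L[:,0],L[:,2]); a=abs(L[:,1])
            return np.where(a<.06,r-.03,np.hypot(np.maximum(r-.025,0),a-.07))
        o=least_squares(f,p,loss="soft_l1",f_scale=.002); p=o.x; n=len(P); res=np.median(abs(f(p))); P=Q
    print("bottle",p.round(4),"deg",np.degrees(p[2]).round(2),"n",n,"med",res.round(4)); return p
E
python3 - <<'E'
from fit import *
A=np.load("scene.npy");B=np.load("side.npy")
for W in(A,B,np.r_[A,B]):
    p=fit(W,[.51,.107,.1,0]); b=cyl(W,[.507,.105,.1,.04])
    d=b[:2]-p[:2];c,s=np.cos(p[2]),np.sin(p[2]); print("bottle in station",c*d[0]+s*d[1],-s*d[0]+c*d[1])
    P=W.reshape(-1,3); k=(np.hypot(P[:,0]-.491,P[:,1]-.285)<.04)&(P[:,2]>.053)&(P[:,2]<.075); T=P[k]
    k=(T[:,2]>.060); print("button",T[k].mean(0),((T[k].min(0)+T[k].max(0))/2), k.sum(), T[:,2].max())
E
```

```text
station [ 0.513   0.1058  0.2471 -0.0009] deg 14.16 n 4443 med 0.0012
bottle [0.506  0.1113 0.2517 0.0391] deg 14.42 n 1072 med 0.0008
bottle in station -0.005489875216664899 0.007116142720779759
button [0.49228287 0.28116517 0.06488364] [0.49117131 0.28363442 0.06422469] 56 0.06831159947526633
station [0.5134 0.106  0.2519 0.0013] deg 14.43 n 5474 med 0.0012
bottle [0.5076 0.1101 0.2519 0.0411] deg 14.43 n 1297 med 0.0007
bottle in station -0.004588145226534697 0.005398984626340069
button [0.49056892 0.28944911 0.06706278] [0.48965531 0.28800928 0.06521225] 162 0.07037088576634021
station [5.129e-01 1.059e-01 2.486e-01 3.000e-04] deg 14.24 n 10030 med 0.0014
bottle [0.5068 0.1107 0.2452 0.0402] deg 14.05 n 2365 med 0.001
bottle in station -0.004805995264395189 0.006129382914465275
button [0.4910092  0.28732113 0.066503  ] [0.48965531 0.28760565 0.06521225] 218 0.07037088576634021
```

The sample bottle is the white one on the foot of the ramp, at crop A (320, 215). The ramp rises towards world +x, turned about 14.2°. The button box is on its left at crop A (400, 130), and the dial box is on its right.

Call:
step_arm --pt "0.016 0.041 0 0 0 -0.75" --pt "0.016 0.041 0 0 0 -0.75" --pt "0.016 0.041 0 0 0 -0.75" --pt "0.016 0.041 0 0 0 -0.75" --pt "0.016 0.041 0 0 0 -0.75" --pt "0.016 0.041 0 0 0 -0.75" --pt "0.016 0.041 0 0 0 -0.75" --pt "0.016 0.041 0 0 0 -0.75" --jaw 0.06

```text
time: 2.1
position: [0.4041, -0.2316, 0.405]
tool_rot: [0.985, 0.175, 0.0, 0.0]
ft_force: [-0.0, -0.9, -0.3]
grip_width: 0.06
grip_force: 0.0
```

Call:
step_arm --pt "0.0044 0.041 0 0 0 -0.75" --pt "0.0044 0.041 0 0 0 -0.75" --pt "0.0044 0.041 0 0 0 -0.75" --pt "0.0044 0.041 0 0 0 -0.75" --pt "0.0044 0.041 0 0 0 -0.75" --pt "0.0044 0.041 0 0 0 -0.75" --pt "0.0044 0.041 0 0 0 -0.75" --pt "0.0044 0.041 0 0 0 -0.75" --pt "0 0 0 0 0 0" --pt "0 0 0 0 0 0"

```text
time: 3.35
position: [0.4388, 0.095, 0.4048]
tool_rot: [0.992, 0.124, 0.0, 0.0]
ft_force: [1.0, 0.2, -0.4]
grip_width: 0.0599
grip_force: 0.0
```

Run:
```python
from fit import *
o=get_obs(); T=np.eye(4);T[:3,:3]=R.from_quat(o["tool_rot"]).as_matrix();T[:3,3]=o["position"]
c=camera("wrist"); T=T@c["mount"]; W=cloud(c,T); cv2.imwrite("pics/w.png",c["pixels"])
np.save("wrist.npy",W); print(np.nanmin(W,(0,1)),np.nanmax(W,(0,1)))
try: fit(W,[.513,.106,.248,0]); cyl(W,[.507,.111,.248,.04])
except Exception as e: print(e)
for l in("start_top","sample_bottle","start_box"):
  for r in cut_out(l,"wrist"):
    p=W[r["region"]]; print(l,r["confidence"],r["extent"],np.nanmedian(p,0).round(4),np.nanpercentile(p,2,axis=0).round(3),np.nanpercentile(p,98,axis=0).round(3))
```

```text
[ 0.17055197 -0.32179701 -0.00303636] [0.69644825 0.46423524 0.33944101]
station [5.136e-01 1.062e-01 2.485e-01 3.000e-04] deg 14.24 n 13902 med 0.0011
bottle [0.5076 0.1112 0.2495 0.0401] deg 14.3 n 8794 med 0.0005
start_top 0.74 [133.2, 84.9, 38.9, 28.8] [0.4918 0.2834 0.0669] [0.479 0.272 0.058] [0.504 0.297 0.069]
start_top 0.54 [532.7, 25.1, 59.1, 49.2] [ 0.6217 -0.0425  0.0763] [ 0.607 -0.055  0.052] [ 0.639 -0.032  0.09 ]
sample_bottle 0.97 [322.8, 113.7, 149.9, 62.8] [0.5087 0.1116 0.0656] [0.473 0.047 0.046] [0.543 0.176 0.072]
sample_bottle 0.78 [321.0, 267.1, 98.6, 114.3] [0.3695 0.0689 0.054 ] [0.277 0.03  0.022] [0.407 0.103 0.061]
sample_bottle 0.63 [152.1, 84.0, 90.3, 95.3] [0.4944 0.2741 0.0453] [0.454 0.249 0.006] [0.53  0.317 0.068]
start_box 0.69 [193.2, 198.2, 55.6, 58.8] [0.3865 0.2245 0.0348] [0.354 0.202 0.004] [0.414 0.251 0.037]
```

View pics/w.png

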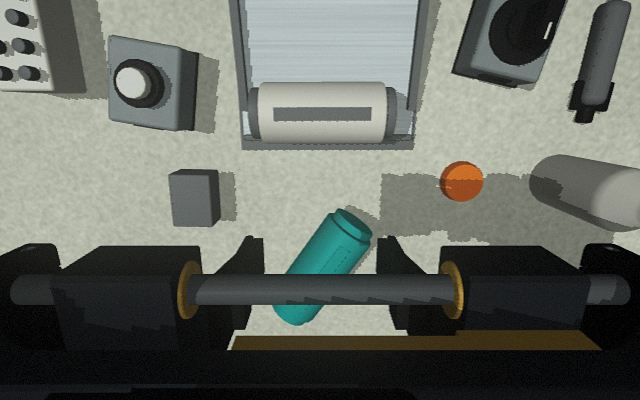

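Descend behind the bottle.

Call:
step_arm --pt "0.005 0.0012 -0.024 0 0 0" --pt "0.005 0.0012 -0.03 0 0 0" --pt "0.0045 0.001 -0.03 0 0 0" --pt "0 0 -0.03 0 0 0" --pt "0 0 -0.03 0 0 0" --pt "0 0 -0.03 0 0 0" --pt "0 0 -0.02 0 0 0" --pt "0 0 0 0 0 0"

```text
time: 4.55
position: [0.4533, 0.0977, 0.2096]
tool_rot: [0.992, 0.123, -0.002, -0.0]
ft_force: [0.4, -0.2, -0.1]
grip_width: 0.06
grip_force: 0.0
```

Call:
step_arm --pt "0.0039 0.001 0 0 0 0" --pt "0.0039 0.001 0 0 0 0" --pt "0.0019 0.0005 0 0 0 0" --pt "0.0019 0.0005 0 0 0 0" --pt "0 0 0 0 0 0"

```text
time: 5.18
position: [0.4651, 0.1016, 0.211]
tool_rot: [0.992, 0.123, 0.0, 0.0]
ft_force: [0.2, 0.8, -0.5]
grip_width: 0.0602
grip_force: 0.0
```

Run:
```python
from fit import *
print(get_obs()["ft_force"], get_obs()["position"])
c=camera("side"); W=cloud(c); cyl(W,[.5076,.1112,.25,.04]); 
cv2.imwrite("pics/s1.png",cv2.resize(c["pixels"][130:390,190:490],None,fx=2.3,fy=2.3,interpolation=3))
```

```text
[ 0.16261903  0.83028256 -0.49588465] [0.46514471 0.10160865 0.21095015]
bottle [0.507  0.1101 0.2587 0.0413] deg 14.82 n 1129 med 0.0008
```

View pics/s1.png

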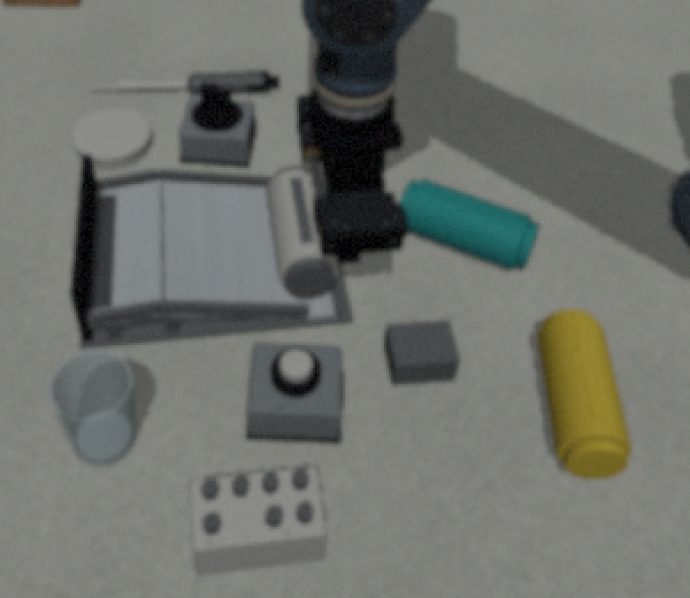

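Call:
step_arm --pt "0.0027 0.0007 0 0 0 0" --pt "0.0027 0.0007 0 0 0 0" --pt "0.004 0.001 0.0008 0 0 0" --pt "0.0048 0.0012 0.001 0 0 0" --pt "0.0048 0.0012 0.001 0 0 0" --pt "0.0048 0.0012 0.001 0 0 0" --pt "0.0048 0.0012 0.001 0 0 0" --pt "0.0048 0.0012 0.001 0 0 0"

```text
time: 6.22
position: [0.4987, 0.11, 0.2166]
tool_rot: [0.992, 0.123, -0.0, 0.0]
ft_force: [-4.2, -0.5, 2.2]
grip_width: 0.0599
grip_force: 2.1
```

Run:
```python
from fit import *
o=get_obs(); print(o["ft_force"], o["position"])
a=np.array([np.cos(.2485),np.sin(.2485)]); p=o["position"][:2]-[.5135,.106]; x=p@a; print("tcp st",x,-p[0]*a[1]+p[1]*a[0])
xc=x+.0395
c=camera("side"); W=cloud(c); b=cyl(W,[.5135+xc*a[0],.1112+xc*a[1],.25,.04+xc*.194])
p=b[:2]-[.5135,.106]; print("bottle st",p@a,-p[0]*a[1]+p[1]*a[0])
```

```text
[-4.20872248 -0.48854519  2.1930697 ] [0.49869909 0.10998995 0.21661114]
tcp st -0.013364935699916267 0.007507672642883556
bottle [0.539  0.1182 0.2585 0.0469] deg 14.81 n 1062 med 0.0009
bottle st 0.027696697081703275 0.005520321936231268
```

Call:
step_arm --pt "0.0048 0.0012 0.001 0 0 0" --pt "0.0048 0.0012 0.001 0 0 0" --pt "0.0048 0.0012 0.001 0 0 0" --pt "0.0048 0.0012 0.001 0 0 0" --pt "0.0048 0.0012 0.001 0 0 0" --pt "0.0048 0.0012 0.001 0 0 0" --pt "0.0048 0.0012 0.001 0 0 0" --pt "0.0048 0.0012 0.001 0 0 0" --pt "0.0048 0.0012 0.001 0 0 0" --pt "0.0048 0.0012 0.001 0 0 0" --pt "0.0048 0.0012 0.001 0 0 0" --pt "0.0048 0.0012 0.001 0 0 0"

```text
time: 7.78
position: [0.5563, 0.1244, 0.2286]
tool_rot: [0.992, 0.123, 0.0, -0.0]
ft_force: [-4.4, -0.8, 2.7]
grip_width: 0.06
grip_force: 2.1
```

```bash
cat > st.py <<'E'
from fit import *
o=get_obs(); print(o["ft_force"], o["position"])
a=np.array([np.cos(.2485),np.sin(.2485)]); p=o["position"][:2]-[.5135,.106]; x=p@a; print("tcp st",x,-p[0]*a[1]+p[1]*a[0])
import sys
xc=float(sys.argv[1]) if len(sys.argv)>1 else x+.041
for n in("side","scene"):
    c=camera(n); W=cloud(c); b=cyl(W,[.5135+xc*a[0],.1112+xc*a[1],.25,min(.04+xc*.194,.065)])
    p=b[:2]-[.5135,.106]; print("bottle st",p@a,-p[0]*a[1]+p[1]*a[0])
    cv2.imwrite(f"pics/{n}_l.png",c["pixels"])
E
python3 st.py
```

```text
[-4.40715333 -0.82836839  2.73079301] [0.55631519 0.12437905 0.22862194]
tcp st 0.04602034875411521 0.007284077800280911
bottle [0.5961 0.1324 0.2515 0.0589] deg 14.41 n 982 med 0.0008
bottle st 0.0865934385606856 0.0052381185091954635
bottle [0.5968 0.1331 0.25   0.0567] deg 14.32 n 1117 med 0.0008
bottle st 0.0874282205514965 0.00581161238563184
```

Call:
step_arm --pt "0.0048 0.0012 0.001 0 0 0" --pt "0.0048 0.0012 0.001 0 0 0" --pt "0.0048 0.0012 0.001 0 0 0" --pt "0.0048 0.0012 0.001 0 0 0" --pt "0.0048 0.0012 0.001 0 0 0" --pt "0.0048 0.0012 0.001 0 0 0" --pt "0.0048 0.0012 0.001 0 0 0" --pt "0.0048 0.0012 0.001 0 0 0" --pt "0.0024 0.0006 0.0005 0 0 0" --pt "0.0024 0.0006 0.0005 0 0 0"

```text
time: 9.12
position: [0.5992, 0.1351, 0.2375]
tool_rot: [0.992, 0.123, -0.0, 0.0]
ft_force: [-4.9, -0.3, 3.0]
grip_width: 0.06
grip_force: 2.2
```

Call:
step_arm --pt "0.0024 0.0006 0.0003 0 0 0" --pt "0.0024 0.0006 0 0 0 0" --pt "0.002 0.0005 0 0 0 0" --pt "0.002 0.0005 0 0 0 0" --pt "0.002 0.0005 0 0 0 0" --pt "0.002 0.0005 0 0 0 0" --pt "0.002 0.0005 0 0 0 0" --pt "0.002 0.0005 0 0 0 0" --pt "0 0 0 0 0 0" --pt "0 0 0 0 0 0"

```text
time: 10.38
position: [0.6159, 0.1393, 0.2378]
tool_rot: [0.992, 0.123, -0.0, -0.0]
ft_force: [-1.1, -0.7, 0.1]
grip_width: 0.06
grip_force: 0.0
```

```bash
python3 st.py 0.165
```

```text
[-1.11715005 -0.68373722  0.06335928] [0.61590854 0.13932616 0.23779098]
tcp st 0.1074593810796595 0.007115050702466666
bottle [0.6834 0.1544 0.2543 0.064 ] deg 14.57 n 1604 med 0.0017
bottle st 0.1765684295964995 0.005093338398836078
bottle [0.6816 0.1556 0.2469 0.0614] deg 14.14 n 1404 med 0.0015
bottle st 0.17514921120780252 0.00677503462684504
```

The bottle is home: centre at x 175–177 mm and z about 63 mm in the station frame. Lift, close the fingers and move over the button.

Call:
step_arm --pt "-0.005 -0.0012 0.01 0 0 0" --pt "0 0 0.03 0 0 0" --pt "0 0 0.03 0 0 0" --pt "-0.02 0.0245 0.01 0 0 0" --pt "-0.02 0.0245 0 0 0 0" --pt "-0.02 0.0245 0 0 0 0" --pt "-0.02 0.0245 0 0 0 0" --pt "-0.02 0.0245 0 0 0 0" --pt "-0.02 0.0245 0 0 0 0" --pt "0 0 0 0 0 0" --jaw 0.0 --squeeze 5

```text
time: 11.72
position: [0.4891, 0.2863, 0.3185]
tool_rot: [0.992, 0.125, -0.0, -0.0]
ft_force: [0.2, -0.8, -0.3]
grip_width: 0.0005
grip_force: 0.0
```

Run:
```python
from fit import *
o=get_obs(); print(o["position"],o["ft_force"],o["grip_width"]); T=np.eye(4);T[:3,:3]=R.from_quat(o["tool_rot"]).as_matrix();T[:3,3]=o["position"]
c=camera("wrist"); T=T@c["mount"]; W=cloud(c,T); cv2.imwrite("pics/w2.png",c["pixels"])
for n,W in(("wrist",W),("side",cloud(camera("side")))):
  for r in cut_out("start_top",n):
    p=W[r["region"]]; p=p[(p[:,2]>.058)&(p[:,2]<.075)]
    if len(p): print(n,r["confidence"],r["extent"],np.median(p,0).round(4),p.min(0).round(4),p.max(0).round(4))
b=cyl(W,[.6825,.155,.25,.063])
```

```text
[0.48914781 0.28629928 0.31845943] [ 0.1669083  -0.75005308 -0.29813589] 0.0005206860822827089
wrist 0.71 [321.3, 212.7, 39.2, 37.2] [0.4929 0.2865 0.067 ] [0.4786 0.2727 0.0581] [0.5054 0.3    0.0692]
bottle [0.6828 0.1546 0.2448 0.064 ] deg 14.03 n 1742 med 0.0013
```

View pics/w2.png

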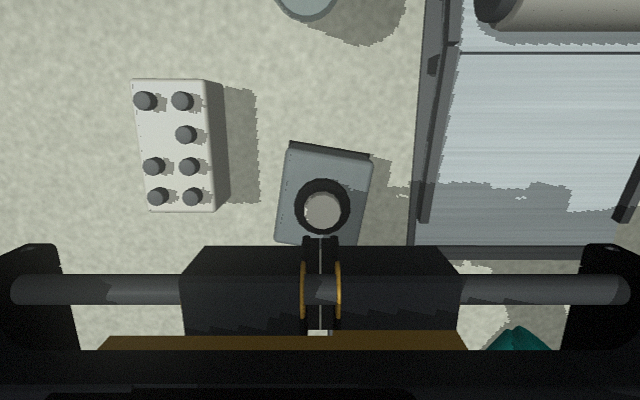

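Call:
step_arm --pt "0.0025 0 -0.015 0 0 0" --pt "0 0 -0.02 0 0 0" --pt "0 0 -0.02 0 0 0" --pt "0 0 -0.008 0 0 0" --pt "0 0 -0.005 0 0 0" --pt "0 0 -0.003 0 0 0" --pt "0 0 0 0 0 0"

```text
time: 12.8
position: [0.4936, 0.2849, 0.2473]
tool_rot: [0.992, 0.123, 0.0, 0.0]
ft_force: [-0.3, -1.7, 3.3]
grip_width: 0.0005
grip_force: 1.3
```

Call:
step_arm --pt "0 0 -0.002 0 0 0" --pt "0 0 -0.002 0 0 0" --pt "0 0 -0.002 0 0 0" --pt "0 0 0 0 0 0" --pt "0 0 0 0 0 0"

```text
time: 13.42
position: [0.4936, 0.2851, 0.2434]
tool_rot: [0.992, 0.124, 0.001, 0.0]
ft_force: [-4.9, -2.8, 17.7]
grip_width: 0.0001
grip_force: 9.1
```

Run:
```python
from fit import *
s=camera("side"); c=camera("scene"); w=camera("wrist")
a=cv2.resize(s["pixels"][240:340,270:370],(400,400),interpolation=3); b=cv2.resize(c["pixels"][125:205,320:400],(400,400),interpolation=3)
cv2.imwrite("pics/p.png",np.hstack([a,b]))
o=get_obs();print(o["position"],o["ft_force"],o["grip_width"])
for n,k in(("side",s),("scene",c)):
  W=cloud(k).reshape(-1,3); q=W[(np.hypot(W[:,0]-.492,W[:,1]-.286)<.045)&(W[:,2]<.1)]; print(n,np.histogram(q[:,2],np.arange(.04,.08,.002)))
```

```text
[0.493596   0.2851104  0.24337273] [-3.32638558 -4.40147737 18.16167586] 0.0002590207021955044
side (array([13, 21, 37, 32,  3,  0,  0,  0,  0,  0,  0,  0,  0,  0,  0,  0,  0,
        0,  0]), array([0.04 , 0.042, 0.044, 0.046, 0.048, 0.05 , 0.052, 0.054, 0.056,
       0.058, 0.06 , 0.062, 0.064, 0.066, 0.068, 0.07 , 0.072, 0.074,
       0.076, 0.078]))
scene (array([ 29, 115,  97,  16,  12,  11,  10,  27,  29,  15,   7,   5,   6,
         7,   5,   5,   6,   8,   3]), array([0.04 , 0.042, 0.044, 0.046, 0.048, 0.05 , 0.052, 0.054, 0.056,
       0.058, 0.06 , 0.062, 0.064, 0.066, 0.068, 0.07 , 0.072, 0.074,
       0.076, 0.078]))
```

View pics/p.png

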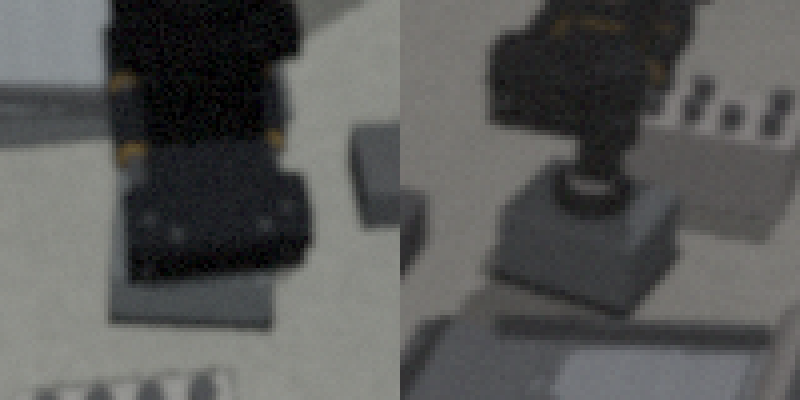

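Call:
step_arm --pt "0 0 -0.001 0 0 0" --pt "0 0 0 0 0 0" --pt "0 0 0 0 0 0" --pt "0 0 0 0 0 0"

```text
time: 14.08
position: [0.4936, 0.2851, 0.2432]
tool_rot: [0.992, 0.124, 0.001, 0.0]
ft_force: [-5.0, -5.4, 23.8]
grip_width: 0.0009
grip_force: 12.0
```

Call:
step_arm --pt "0 0 0.005 0 0 0" --pt "0 0 0.015 0 0 0" --pt "0 0 0.03 0 0 0" --pt "0 0 0.04 0 0 0" --pt "0 0 0.04 0 0 0" --pt "-0.02 0 0 0 0 0" --pt "-0.02 0 0 0 0 0" --pt "0 0 0 0 0 0" --pt "0 0 0 0 0 0"

```text
time: 15.2
position: [0.4543, 0.2854, 0.3701]
tool_rot: [0.992, 0.123, 0.001, -0.0]
ft_force: [0.8, -0.1, 0.8]
grip_width: 0.0
grip_force: 0.0
```

```bash
python3 st.py 0.175; python3 -c "
import cv2
a=cv2.imread('pics/scene_l.png')[120:340,210:470];cv2.imwrite('pics/f.png',cv2.resize(a,None,fx=2.7,fy=2.7))"
```

```text
[ 0.78255512 -0.06685299  0.77193217] [0.45427627 0.28540631 0.37007564]
tcp st -0.013279480342349883 0.18846147682779174
bottle [0.683  0.1542 0.2504 0.064 ] deg 14.35 n 1746 med 0.0014
bottle st 0.1761289927669675 0.005070392016868645
bottle [0.6821 0.1551 0.25   0.0618] deg 14.32 n 1409 med 0.0016
bottle st 0.1755148497333009 0.006132649459593652
```

View pics/f.png

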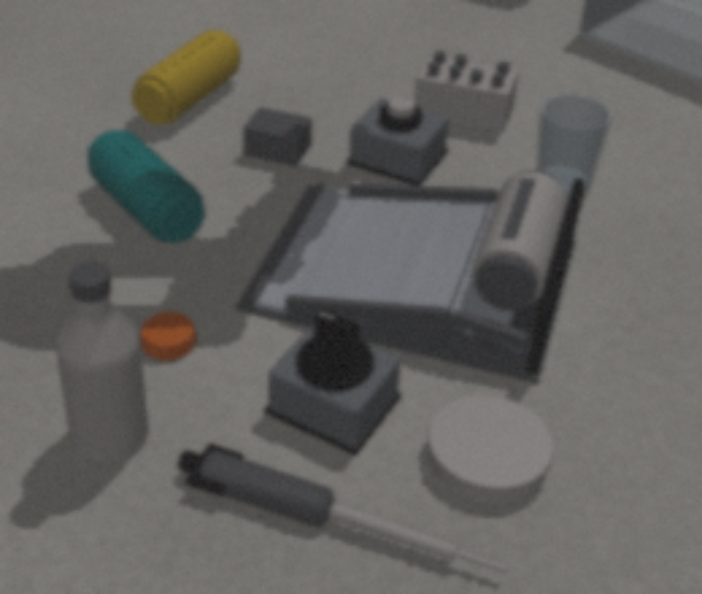

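The bottle lies against the stop at crop (520, 235). The button is back up at (402, 108), and the dial and other things look unmoved.

```bash
python3 -c "
from rig import hand_in; print(hand_in())"
```

```text
the job is handed in; nothing more can be done
None
```

The bottle was pushed up the ramp and lies at rest against the stop, the button was then pressed down to a hard stop (about 24 N) and released, and the job is handed in at about 15 s; the button's travel itself could not be read.

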